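# Seat the tray cover, then thread the label-roll spindle out of its tray

### The job

Press the tilted loose cover plate of the red tray down until it sits level in its recess. Then take the label-roll spindle out of the tray at a slant through the opening, its far end first, leaving the cover seated, and finish while still holding it in the gripper, still and clear above the tray with all of it at least 6 cm above the rim. Leave the tape roll, the label roll and the carton where they are.

Things in the scene. Friction and masses are not known exactly. Their poses are not given: they have to be found in the camera images.
- tray: Red open-topped tray fixed to the bench, 362 x 172 mm, rim 90 mm high. Origin on the bench; x is its long axis, pointing away from the robot (turned up to 0.36 rad), z up. In its frame (mm): inside x -170 to 180, y -80 to 80, floor z 5. The loose cover plate covers x -170 to -50; a fixed lip, z 85 to 90, covers x 140 to 180. Two small stops at x -48 to -40 stand 10 mm out from the side walls.
- opening (a point): Centre of the tray's opening at rim height (z 90 mm); axes as the tray's. The opening lies between cover and far lip: 190 mm long (tray x -50 to 140 mm), 160 mm wide (y).
- near_cradle (a point): Black notched cradle on the tray floor carrying the spindle; the point is on its middle at the top of the notch cheeks: tray x -85, y 0, z 46 mm. 10 mm thick in x, 34 mm wide in y; a bar in the notch has its axis at z 45 mm. A second one stands at tray x 152 mm under the far lip.
- spindle_center (a point): Centre of a round aluminium bar 280 mm long, 18 mm thick, about 0.2 kg, balanced there; 50 mm black sleeve to grip, yellow ends. x along the bar, near to far end. It lies along the tray in the cradles, 45 mm up, ends under cover and far lip: it cannot come straight up. Pushed some 50 mm back under the cover, its far end then lifted about 18 degrees, it clears the opening.
- spindle_near_end (a point): Centre of the spindle's near end face, on its axis (x = -140 mm on the spindle).
- spindle_far_end (a point): Centre of the spindle's far end face, on its axis (x = +140 mm on the spindle).
- cover: Loose aluminium cover plate, 118 mm (x) x 156 mm (y) x 5 mm, 0.22 kg; origin at the centre of its underside, z its normal. At the start its near edge lies on the tray's ledge and its far edge is propped about 15 mm up on two orange catches, so it slopes. Seated, it lies level, its top flush with the rim (90 mm).
- cover_press (a point): Point on the cover's top face, on its middle line, 14 mm from the propped far edge: the place to press. Its height is about 105 mm at the start, 90 mm when seated.
- catch_left (a joint): Left (+y) orange push-down catch under the cover's far edge: 0 = up, 0.015 = fully down (m). Needs about 3 N (so some 5 to 10 N on the plate between them); stiff friction, it stays where it is pushed.
- catch_right (a joint): Right (-y) orange catch, the same.
- tape_roll: Bystander: roll of brown packing tape lying flat, 104 mm across, 48 mm high; origin at the centre of its underside.
- label_roll: Bystander: green label roll lying flat, 100 mm across, 60 mm high; origin at the centre of its underside.
- carton: Bystander: small carton 70 x 100 x 60 mm; origin at the centre of its underside.
Mind the look-alikes: they are no part of the job. Of the things that look like the cover, the middle-sized one is meant.

How it is judged:
On the way, in this order (a step that is already met when the one before it is completed fails the run):
1. the cover plate is pressed level: both catches down and the plate in its recess (value of joint each of catch_left, catch_right above 0.012 m and angle between cover's own z axis and vertical below 0.035 rad and z of cover_press in the frame of tray below 0.093 m), for 0.2 s.
2. the spindle slants through the opening: far end out above the rim, near end still inside under it (z of spindle_far_end in the frame of tray above 0.105 m and z of spindle_near_end in the frame of tray below 0.085 m and horizontal distance between spindle_center and opening below 0.12 m), for 0.1 s.
At the end, for the whole second after the job is handed in: Spindle gripped and still, centre within 200 mm of the opening seen from above, both end centres over 150 mm above the bench (60 mm over the rim), touching neither tray nor cover; cover still seated: both catches over 12 mm down, tilt under 0.035 rad, press point under 93 mm high (all of step 1 and height (world z) of each of spindle_near_end, spindle_far_end above 0.15 m and horizontal distance between spindle_center and opening below 0.2 m and contact force between the fingers and spindle above 2 N and contact force between spindle and tray below 0.05 N and contact force between spindle and cover below 0.05 N and linear speed of spindle below 0.05 m/s); the arm keeps its last pose, push and grip.
It fails at once if a bystander (tape roll, label roll, carton) is moved more than 20 mm (distance of any of tape_roll, label_roll, carton from where it was at the start of the episode above 0.02 m).
It also fails if it takes over 45 s, if anything falls off the work surface, if the arm or the gripper's body presses on something with over 40 N, if the wrist force passes 120 N, or if a joint passes its speed limit or range.

### The arm

A 6-joint arm with a two-finger parallel gripper is mounted at the origin on the work surface. World frame = base frame: x ahead of the robot, y to its left, z up, the work surface at z = 0. Lengths are in m, angles in rad, forces in N, time in s.
With the tool pointing down it reaches from about 0.35 to 0.85 m from the base axis. Payload 8.1 kg.
Tool frame: the origin (TCP) lies on the mounting face of the last link; the fingertips stand 186 mm ahead of it and the grasp point (between the pads) lies 167 mm ahead of it; z points along the fingers, y is the line along which they close (so a half turn about z gives the same grasp; the last joint's range is limited). The gripper opens to 93 mm and grips with 3 to 60 N. Pads are 15 mm wide; open, the fingers measure 128 mm over their backs; the gripper's body (75 mm by 188 mm) begins 65 mm behind the grasp point.
Start: joints at [-1.434, 0.13, 1.488, -0, 1.523, -0.085], TCP at [0.132, -0.585, 0.405] pointing down, gripper open.
Joint ranges: [-2.96, 2.96], [-0.89, 2.26], [0.02, 2.5], [-1.34, 4.48], [0, 2.73], [-2.66, 2.66]. Speed limits (rad/s): [2.39, 2.39, 2.79, 3.14, 3.14, 3.14].

### API

Orientations are given as a rotation vector (axis times angle).
In Python, from plant import * gives the robot as it stands. The module is installed in compiled form; this text tells all that it offers.
- The arm moves only by the tool arm_command, never from a script. Its argument "increments" is a list of rows, each a list of 6 numbers: the shift along the tool's x, y, z in units of 0.2 m (1.0 is 0.2 m), then the turn, a rotation vector about the tool's x, y, z in units of pi rad (1.0 is pi rad). A call has exactly 5 rows; each row is the pose to reach, as a shift and turn from the pose commanded when the call began, along the tool's axes at that moment, turning the shorter way round; what a row does not reach only later rows make up. A row lasts 1/8 s, in which the tool goes at most 62.5 mm and 10.7 degrees, less where a joint would pass 70% of its speed; a pose out of reach is approached as far as the arm can. A call with a number of a shift or a turn outside -1 to 1 is refused whole. A call with a gripper value outside its range is refused whole. "fingers" is the closure, from -1 (fully open) to 1 (shut), set as the call begins (left out, the last holds). The fingers move at their own pace and stop on an object; "force" is the grip in N (left out, the last holds). Time passes only in rows, so rows that repeat a pose let the fingers close, or fill a call up. It gives the time, the measured TCP pose, the force, the opening and the grip force at its end, in the units of the state.
- read_state(): the state, without advancing time (a new reading comes with each control period).
- read_camera(name): name is "side" or "top" or "wrist"; returns a dict with "image" (384x512x3 uint8, red, green, blue), "fx", "fy", "cx", "cy" (pixels), "T" (4x4, takes a point from camera to world coordinates). Camera axes: x right, y down, z forward; pixel columns grow to the right and rows downward; lengths in m; the calibration is good to about 2 mm. The wrist camera is an equidistant fisheye: a pixel r from the principal point sees the ray r / f radians off the axis. A picture is of the moment at which its call begins. There is no depth.
- close_job(): hands the job in; it is judged then, once.
The state is a dict: "t": time; "q": joint angles; "dq": joint speeds; "joint_torque": joint torques, N m; "tool_pos": TCP position; "orientation": TCP orientation; "force": force on the tool from outside, world axes, zero at the start; "wrist_torque": the same for the moment, N m; "opening": finger opening in m; "gripper_force": force on a finger pad.
Only numpy, scipy, OpenCV 4.12 (cv2) and the standard library are available. Lean on these libraries where they do the work, as an engineer would, in place of code of your own. Each camera call takes 0.05 s, during which the arm holds its last target. There are 200 camera calls.

## Working session

There is one attempt and no reset: what is moved stays moved. The work goes in short steps, Python scripts to look and compute and a tool call to move; the robot and the scene stay as the last step left them, time stands still between calls to the robot, and variables do not carry over. Pictures are saved under pics/ and viewed, at most 10 in all, crops included, and the job is handed in when it is done.

Besides the shell and the picture viewer there is one more tool, called after "Request:" by a JSON object that holds its "method" and its "body", one argument or row to a line. arm_command: Moves the arm, as the interface text tells. Shifts and turns lie within -1 to 1; 1 stands for 0.2 m of shift or pi rad of turn. Its arguments: {"type":"object","properties":{"increments":{"type":"array","items":{"type":"array","items":{"type":"number","minimum":-1,"maximum":1}}},"fingers":{"type":"number"},"force":{"type":"number"}},"required":["increments"]}

```bash
mkdir -p pics
cat > h.py <<'E'
from plant import *
import numpy as np, cv2
from scipy.spatial.transform import Rotation as R
def shot(n,f):
    c=read_camera(n); cv2.imwrite('pics/'+f+'.png',c['image'][:,:,::-1]); np.save('pics/'+f+'.npy',c,allow_pickle=True); return c
def load(f): return np.load('pics/'+f+'.npy',allow_pickle=True).item()
def ray(c,u,v,fish=False):
    x,y=(u-c['cx'])/c['fx'],(v-c['cy'])/c['fy']
    if fish:
        r=np.hypot(x,y)+1e-12; d=np.array([x/r*np.sin(r),y/r*np.sin(r),np.cos(r)])
    else: d=np.array([x,y,1.])
    T=c['T']; d=T[:3,:3]@d; return T[:3,3],d/np.linalg.norm(d)
def onz(c,u,v,z,fish=False):
    o,d=ray(c,u,v,fish); return o+d*(z-o[2])/d[2]
def cross(rs):
    A=sum(np.eye(3)-np.outer(d,d) for o,d in rs); b=sum((np.eye(3)-np.outer(d,d))@o for o,d in rs)
    p=np.linalg.solve(A,b); return p,[np.linalg.norm(np.cross(p-o,d)) for o,d in rs]
E
python3 - <<'E'
from h import *
a=shot('top','top0');b=shot('side','side0')
im=np.vstack([a['image'],b['image']])
for c in(a,b):print(c['fx'],c['cx'],c['cy'],c['T'].round(3).tolist())
s=read_state();print(s['tool_pos'],s['orientation'],s['force'],s['t'])
E
```

```text
394.37964722478597 256.00139599662026 196.3581277101109 [[-0.005, -0.994, 0.105, 0.418], [-1.0, 0.006, 0.006, 0.038], [-0.007, -0.105, -0.994, 1.04], [0.0, 0.0, 0.0, 1.0]]
405.11268781305654 257.7128352222599 185.65671672075285 [[-0.773, -0.312, 0.553, -0.14], [-0.635, 0.373, -0.677, 0.793], [0.005, -0.874, -0.486, 0.64], [0.0, 0.0, 0.0, 1.0]]
[ 0.13200737 -0.58509385  0.40377315] [-3.12061015e+00 -3.47535768e-01  9.83360453e-05] [ 0.35504774  0.40854447 -0.37955078] 0.1
```

View pics/top0.png

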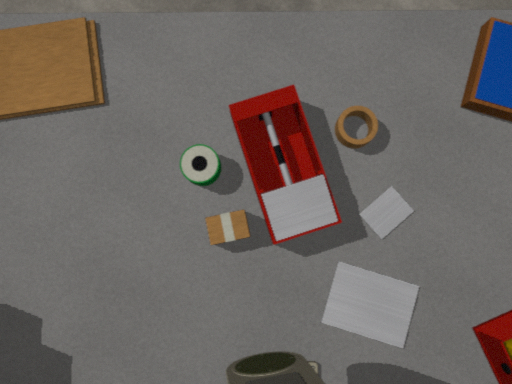

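View pics/side0.png

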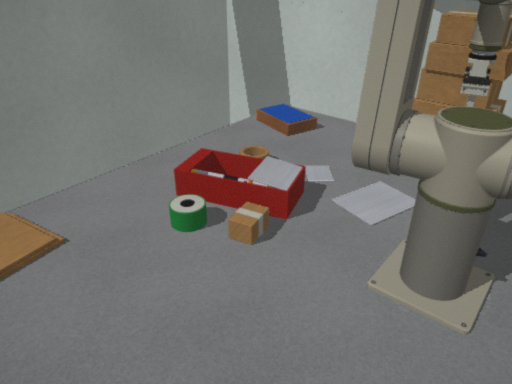

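The top view shows the red tray, with rim corners at about (231,105), (295,87), (339,221) and (274,242). The cover is at (300,208), with look-alike plates at (386,212) and (371,304). The spindle runs from (266,113) to (288,184), with its sleeve at (279,154). The side view shows the tray at about (240,180) and the sleeve at about (231,178).

Run:
```python
from h import *
a=load('top0');b=load('side0')
P=[onz(a,u,v,.09) for u,v in[(231,105),(295,87),(339,221),(274,242)]]
P=np.array(P);print(P.round(4))
f=(P[0]+P[1])/2;n=(P[2]+P[3])/2
d=f-n;print('len',np.linalg.norm(d),'w',np.linalg.norm(P[0]-P[1]),np.linalg.norm(P[2]-P[3]),'yaw',np.arctan2(d[1],d[0]),np.arctan2(*(P[0]-P[1])[[0,1]]*[-1,1]))
hs={}
for c,x0,x1,y0,y1,nm in((a,262,300,120,190,'top'),(b,195,270,160,195,'side')):
    im=c['image'].astype(int)[y0:y1,x0:x1]
    dark=(im.max(2)<60).astype(np.uint8); br=((im.min(2)>110)).astype(np.uint8)
    for m,k in((dark,'dark'),(br,'bright')):
        n_,l,st,ce=cv2.connectedComponentsWithStats(m)
        print(nm,k,[(st[i].tolist(),(ce[i]+[x0,y0]).round(1).tolist()) for i in range(1,n_) if st[i][4]>8])
x=np.vstack([cv2.resize(a['image'][75:255,200:400],(800,720))[:,:,::-1]])
y=cv2.resize(b['image'][140:215,165:315],(800,400),interpolation=cv2.INTER_CUBIC)[:,:,::-1]
z=np.hstack([cv2.resize(a['image'][80:250,220:350],(390,510),interpolation=cv2.INTER_CUBIC)[:,:,::-1]])
cv2.imwrite('pics/z1.png',np.hstack([z,cv2.copyMakeBorder(cv2.resize(y,(400,200)),0,310,0,0,0)]))
```

```text
[[ 0.7474  0.1048  0.09  ]
 [ 0.7925 -0.0547  0.09  ]
 [ 0.4581 -0.1553  0.09  ]
 [ 0.4088  0.0013  0.09  ]]
len 0.35159989281102366 w 0.16584205655501147 0.1642168436290927 yaw 0.2944317729412516 0.2755546269061583
top dark [([12, 25, 11, 19, 113], [279.0, 154.1])]
top bright [([5, 4, 11, 22, 109], [272.1, 134.8]), ([15, 44, 23, 26, 216], [288.0, 180.1])]
side dark [([30, 15, 13, 5, 33], [230.6, 177.2])]
side bright [([43, 0, 32, 26, 417], [260.0, 174.3]), ([13, 12, 16, 6, 56], [215.4, 174.4])]
```

View pics/z1.png

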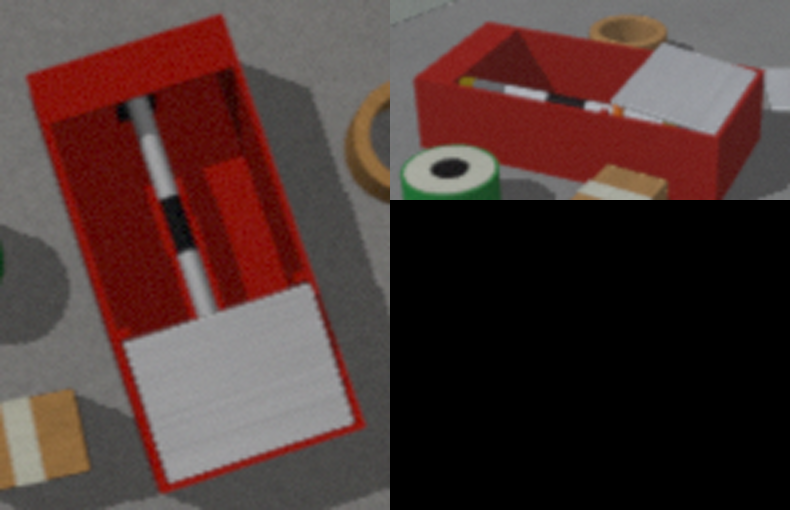

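```bash
cat >> h.py <<'E'
def pose(cx,cy,yaw,pitch=0):  # tool rot: z down, y across tray, x along +tray; pitch>0 lifts far end
    return R.from_euler('z',yaw)*R.from_euler('y',-pitch)*R.from_euler('x',np.pi)
def inc(p_tip,rot,off=.167,s=None):  # increments to put point 'off' ahead of TCP at p_tip
    s=s or read_state(); r0=R.from_rotvec(s['orientation'])
    tcp=np.array(p_tip)-rot.apply([0,0,off])
    d=r0.inv().apply(tcp-s['tool_pos'])/.2; w=(r0.inv()*rot).as_rotvec()/np.pi
    return np.r_[d,w].round(3).tolist()
def tray(o,yaw,x,y,z): return np.r_[o[:2]+np.array([[np.cos(yaw),-np.sin(yaw)],[np.sin(yaw),np.cos(yaw)]])@[x,y],z]
E
python3 - <<'E'
from h import *
a=load('top0');b=load('side0')
sl,e=cross([ray(a,279,154.1),ray(b,230.6,177.2)]);print('sleeve',sl,e)
P=np.array([onz(a,u,v,.09) for u,v in[(231,105),(295,87),(339,221),(274,242)]])
yaw=.292;o=P.mean(0)-np.r_[.005*np.cos(yaw),.005*np.sin(yaw),0];print('o',o)
dl=R.from_euler('z',-yaw).apply(sl-o);print('sleeve in tray',dl)
# spindle direction on plane z=.045
q=onz(a,267.5,116,.045);w=onz(a,288,180,.045);print('sp yaw',np.arctan2(*(q-w)[[1,0]]))
print('cover edge',[R.from_euler('z',-yaw).apply(onz(a,220+u/3,80+v/3,.105)-o).round(4) for u,v in((122,340),(310,283))])
pt=tray(o,yaw,-.065,0,.25)
print(pt,inc(pt,pose(0,0,yaw),.186))
E
```

```text
sleeve [ 0.63057179 -0.01545704  0.05063183] [np.float64(0.0005746090477729819), np.float64(0.0005746090477728744)]
o [ 0.59690646 -0.02741126  0.09      ]
sleeve in tray [ 0.03568151  0.00175702 -0.03936817]
sp yaw 0.2941996067600201
cover edge [array([-0.0522,  0.0783,  0.015 ]), array([-0.0524, -0.0786,  0.015 ])]
[ 0.53465791 -0.04612269  0.25      ] [2.557, -2.186, -0.157, -0.001, -0.0, -0.022]
```

Request:
{"method": "arm_command", "body": {
  "increments": [
    [1,-0.855,-0.06,0,0,0],
    [1,-0.855,-0.06,0,0,0],
    [1,-0.855,-0.06,0,0,0],
    [1,-0.855,-0.06,0,0,-0.022],
    [1,-0.855,-0.06,0,0,-0.022]
  ],
  "fingers": 1,
  "force": 30
}}

```text
t: 0.72
tool_pos: [0.2911, -0.3719, 0.4167]
orientation: [-3.107, -0.462, -0.001]
force: [0.2, -1.1, 0.1]
opening: 0.048
gripper_force: 0.0
```

Request:
{"method": "arm_command", "body": {
  "increments": [
    [0.95,-0.87,-0.06,0,0,0],
    [0.95,-0.87,-0.06,0,0,0],
    [0.95,-0.87,-0.06,0,0,0],
    [0.95,-0.87,-0.06,0,0,0],
    [0.95,-0.87,-0.06,0,0,0]
  ]
}}

```text
t: 1.35
tool_pos: [0.4229, -0.1508, 0.4287]
orientation: [-3.107, -0.462, -0.0]
force: [-1.2, -0.1, -0.0]
opening: 0.0011
gripper_force: 0.0
```

Run:
```python
from h import *
s=read_state();print(s['t'],s['tool_pos'],s['opening'])
o=np.array([.5969,-.0274,.09]);yaw=.292
print(inc(tray(o,yaw,-.065,0,.25),pose(0,0,yaw),.186,s))
c=shot('wrist','w0');print(c['fx'],c['cx'],c['cy'])
```

```text
1.35 [ 0.42287122 -0.15081083  0.42872338] 0.0011486117625958885
[0.687, -0.338, -0.036, -0.0, -0.0, 0.001]
297.3186396354542 257.54270493956466 185.66061479360374
```

View pics/w0.png

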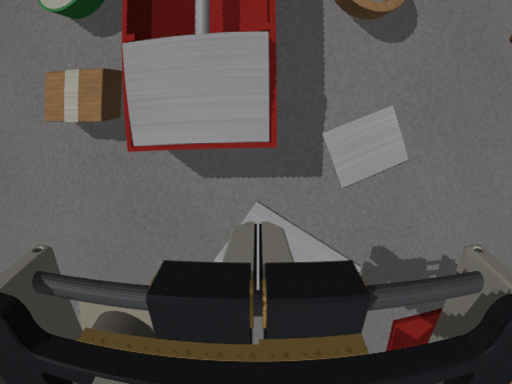

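The wrist view shows the tray's near rim corners at about (128,150) and (277,146). The cover's far edge runs from (124,43) to (269,31), and the fingers are closed.

Request:
{"method": "arm_command", "body": {
  "increments": [
    [0.687,-0.338,0,0,0,0],
    [0.687,-0.338,0,0,0,0],
    [0.687,-0.338,0,0,0,0],
    [0.687,-0.338,0,0,0,0],
    [0.687,-0.338,0,0,0,0]
  ]
}}

```text
t: 2.02
tool_pos: [0.5334, -0.0509, 0.4283]
orientation: [3.108, 0.452, -0.002]
force: [-0.2, -0.3, -0.5]
opening: 0.0005
gripper_force: 0.0
```

Run:
```python
from h import *
s=read_state();print(s['t'],s['tool_pos'])
o=np.array([.5969,-.0274,.09]);yaw=.292
c=load('w0');iv=R.from_euler('z',-yaw)
print([iv.apply(onz(c,u,v,z,True)-o).round(4) for u,v,z in((128,150,.09),(277,146,.09),(124,43,.105),(269,31,.105))])
print(inc(tray(o,yaw,-.065,0,.115),pose(0,0,yaw),.186,s))
shot('wrist','w1')
```

```text
2.025 [ 0.53336108 -0.0509193   0.42829229]
[array([-0.1761,  0.0815,  0.    ]), array([-0.1737, -0.0898,  0.    ]), array([-0.055 ,  0.0743,  0.015 ]), array([-0.0522, -0.0797,  0.015 ])]
[0.014, -0.021, 0.636, 0.0, 0.0, -0.001]
```

View pics/w1.png

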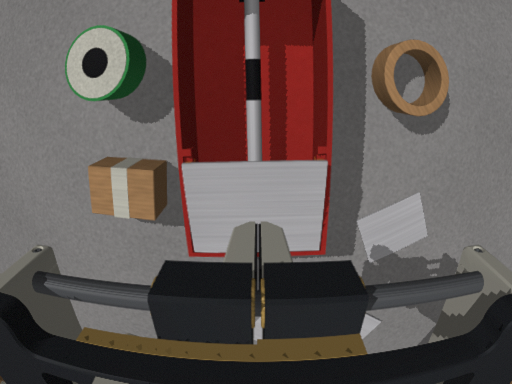

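The second wrist view shows the cover's far edge from (183,164) to (327,160), the near rim corners at (190,256) and (327,253), and the sleeve centred at (253,79).

Run:
```python
from h import *
o=np.array([.5969,-.0274,.09]);yaw=.292
c=load('w1');iv=R.from_euler('z',-yaw)
print([iv.apply(onz(c,u,v,z,True)-o).round(4) for u,v,z in((190,256,.09),(327,253,.09),(183,164,.105),(327,160,.105),(253,79,.045),(253,130,.045),(250,40,.045))])
p,e=cross([ray(c,253,79,True),ray(load('top0'),279,154.1),ray(load('side0'),230.6,177.2)]);print(iv.apply(p-o)+[0,0,.09],e)
```

```text
[array([-0.1776,  0.0804,  0.    ]), array([-0.1737, -0.092 ,  0.    ]), array([-0.0555,  0.0745,  0.015 ]), array([-0.0517, -0.0789,  0.015 ]), array([ 0.0348,  0.0001, -0.045 ]), array([-0.0276,  0.0003, -0.045 ]), array([ 0.0832,  0.0035, -0.045 ])]
[0.0354372  0.00094674 0.05021146] [np.float64(0.0013052396053230776), np.float64(0.0012943834117762028), np.float64(1.452603454448954e-05)]
```

Request:
{"method": "arm_command", "body": {
  "increments": [
    [0.014,-0.014,0.25,0,0,0],
    [0.014,-0.014,0.45,0,0,0],
    [0.014,-0.014,0.6,0,0,0],
    [0.014,-0.014,0.63,0,0,0],
    [0.014,-0.014,0.65,0,0,0]
  ]
}}

```text
t: 2.7
tool_pos: [0.5358, -0.0465, 0.2998]
orientation: [3.108, 0.454, 0.002]
force: [0.8, -0.2, 1.7]
opening: 0.0003
gripper_force: 0.0
```

Request:
{"method": "arm_command", "body": {
  "increments": [
    [0,0,0.02,0,0,0],
    [0,0,0.04,0,0,0],
    [0,0,0.06,0,0,0],
    [0,0,0.075,0,0,0],
    [0,0,0.09,0,0,0]
  ]
}}

```text
t: 3.32
tool_pos: [0.5368, -0.0456, 0.2824]
orientation: [3.107, 0.456, 0.006]
force: [0.7, 0.3, 5.9]
opening: 0.0008
gripper_force: 2.9
```

Request:
{"method": "arm_command", "body": {
  "increments": [
    [0,0,0.01,0,0,0],
    [0,0,0.02,0,0,0],
    [0,0,0.03,0,0,0],
    [0,0,0.04,0,0,0],
    [0,0,0.045,0,0,0]
  ]
}}

```text
t: 3.95
tool_pos: [0.5371, -0.0455, 0.2762]
orientation: [3.107, 0.456, 0.007]
force: [-12.1, 2.0, 33.2]
opening: 0.0008
gripper_force: 16.7
```

Request:
{"method": "arm_command", "body": {
  "increments": [
    [0,0,0,0,0,0],
    [0,0,-0.01,0,0,0],
    [0,0,-0.3,0,0,0],
    [0,0,-0.6,0,0,0],
    [0,0,-0.75,0,0,0]
  ]
}}

```text
t: 4.58
tool_pos: [0.5362, -0.0456, 0.4263]
orientation: [3.107, 0.456, 0.009]
force: [0.1, -0.0, 0.1]
opening: 0.0003
gripper_force: 0.0
```

Run:
```python
from h import *
s=read_state();print(s['t'],s['tool_pos'])
o=np.array([.5969,-.0274,.09]);yaw=.292
print(inc(tray(o,yaw,.0355,-.0005,.16),pose(0,0,.297),.167,s))
a=shot('wrist','w2')['image'];b=shot('side','s2')['image'][130:220,160:320]
cv2.imwrite('pics/m2.png',np.vstack([cv2.resize(a[60:310,130:380],(560,300))*1,cv2.resize(b,(560,290),interpolation=cv2.INTER_CUBIC)])[:,:,::-1])
```

```text
4.575 [ 0.53622505 -0.04560407  0.42628495]
[0.492, 0.001, 0.499, 0.001, -0.002, -0.002]
```

View pics/m2.png

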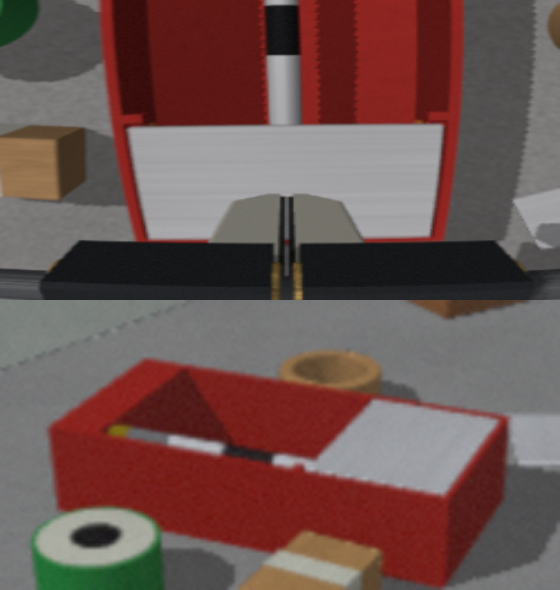

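The picture shows the cover seated flush, with no orange visible. Its far edge is straight at row 125 of the crop and the sleeve is at (283,30). Next is the spindle.

Request:
{"method": "arm_command", "body": {
  "increments": [
    [0.3,0,0.1,0,0,0],
    [0.492,0,0.3,0,0,-0.002],
    [0.492,0,0.5,0,0,-0.002],
    [0.492,0,0.5,0,0,-0.002],
    [0.492,0,0.5,0,0,-0.002]
  ],
  "fingers": -0.3
}}

```text
t: 5.3
tool_pos: [0.63, -0.0175, 0.3226]
orientation: [3.107, 0.465, 0.001]
force: [0.5, -0.5, 0.3]
opening: 0.0458
gripper_force: 0.0
```

Run:
```python
from h import *
s=read_state();print(s['t'],s['tool_pos'],s['opening'])
o=np.array([.5969,-.0274,.09]);yaw=.292
print(inc(tray(o,yaw,.0355,-.0005,.045),pose(0,0,.297),.167,s))
c=shot('wrist','w3')
```

```text
5.3 [ 0.6299722  -0.017542    0.32263779] 0.045841611162600965
[0.005, 0.002, 0.553, 0.0, -0.0, 0.0]
```

View pics/w3.png

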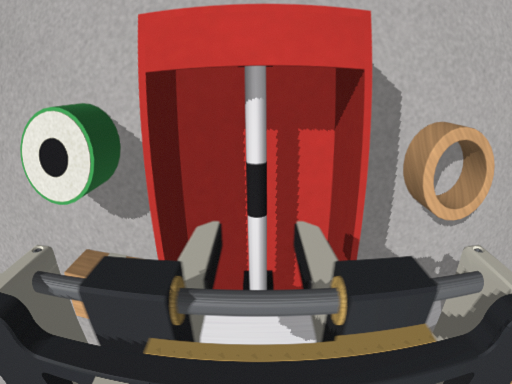

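The bar runs centrally between the open fingers, with the sleeve at about (257,190).

Run:
```python
from h import *
o=np.array([.5969,-.0274,.09]);iv=R.from_euler('z',-.292);c=load('w3')
print([iv.apply(onz(c,u,v,.045,True)-o).round(4) for u,v in((257,190),(256,80),(258,270))])
```

```text
[array([ 0.0329, -0.0004, -0.045 ]), array([ 0.131 ,  0.0009, -0.045 ]), array([-0.0537, -0.0018, -0.045 ])]
```

Request:
{"method": "arm_command", "body": {
  "increments": [
    [0.005,0,0.2,0,0,0],
    [0.005,0,0.4,0,0,0],
    [0.005,0,0.5,0,0,0],
    [0.005,0,0.55,0,0,0],
    [0.005,0,0.555,0,0,0]
  ]
}}

```text
t: 5.98
tool_pos: [0.6314, -0.0173, 0.2117]
orientation: [3.107, 0.465, 0.002]
force: [0.7, -0.5, -0.2]
opening: 0.0608
gripper_force: 0.0
```

Request:
{"method": "arm_command", "body": {
  "increments": [
    [0,0,0,0,0,0],
    [0,0,0,0,0,0],
    [0,0,0,0,0,0],
    [0,0,0,0,0,0],
    [0,0,0,0,0,0]
  ],
  "fingers": 1,
  "force": 50
}}

```text
t: 6.6
tool_pos: [0.6309, -0.0171, 0.2108]
orientation: [-3.107, -0.465, -0.0]
force: [-0.5, 1.2, 1.5]
opening: 0.0164
gripper_force: 50.0
```

Request:
{"method": "arm_command", "body": {
  "increments": [
    [0,0,-0.03,0,0,0],
    [0,0,-0.06,0,0,0],
    [-0.05,0,-0.07,0,0,0],
    [-0.15,0,-0.07,0,0,0],
    [-0.26,0,-0.07,0,0,0]
  ]
}}

```text
t: 7.22
tool_pos: [0.5802, -0.0326, 0.2247]
orientation: [3.107, 0.465, -0.0]
force: [0.0, -0.5, -2.3]
opening: 0.0168
gripper_force: 50.0
```

Run:
```python
from h import *
s=read_state();print(s['t'],s['tool_pos'],s['force'],s['opening'])
o=np.array([.5969,-.0274,.09]);yaw=.292
for x,z,p in((-.0185,.060,6),(-.0185,.066,12),(-.0185,.071,18),(-.0185,.074,20)):print(inc(tray(o,yaw,x,-.0005,z),pose(0,0,.297,np.radians(p)),.167,s))
```

```text
7.225 [ 0.58018878 -0.03261726  0.2247226 ] [ 0.0102317  -0.48166062 -2.34708419] 0.01680182055721667
[-0.092, 0.002, -0.007, -0.0, 0.033, 0.0]
[-0.179, 0.001, -0.023, -0.0, 0.067, 0.0]
[-0.263, 0.001, -0.025, -0.0, 0.1, 0.0]
[-0.291, 0.001, -0.031, -0.0, 0.111, 0.0]
```

Request:
{"method": "arm_command", "body": {
  "increments": [
    [-0.05,0,-0.005,0,0.017,0],
    [-0.092,0,-0.01,0,0.033,0],
    [-0.179,0,-0.023,0,0.067,0],
    [-0.263,0,-0.026,0,0.1,0],
    [-0.29,0,-0.031,0,0.111,0]
  ]
}}

```text
t: 7.85
tool_pos: [0.5241, -0.0496, 0.2305]
orientation: [-3.011, -0.449, -0.53]
force: [0.0, 0.3, -1.8]
opening: 0.0168
gripper_force: 50.0
```

Run:
```python
from h import *
s=read_state();print(s['t'],s['tool_pos'],s['force'],s['opening'])
o=np.array([.5969,-.0274,.09]);yaw=.292
for x,z,p in((-.0185,.074,20),(.0,.082,20),(.05,.1,20),(.095,.116,20),(.095,.26,20)):print(inc(tray(o,yaw,x,-.0005,z),pose(0,0,.297,np.radians(p)),.167,s))
a=shot('side','s4')['image'][70:230,130:330]
w=shot('wrist','w4')['image']
cv2.imwrite('pics/m4.png',np.vstack([cv2.resize(a,(400,320),interpolation=cv2.INTER_CUBIC),cv2.resize(w,(400,280))])[:,:,::-1])
```

```text
7.85 [ 0.52410957 -0.04961556  0.23047505] [ 0.02924475  0.34251342 -1.81217027] 0.016814977288034355
[0.003, 0.002, -0.001, -0.0, 0.0, -0.0]
[0.104, 0.003, -0.007, -0.0, 0.0, -0.0]
[0.369, 0.004, -0.006, -0.0, 0.0, -0.0]
[0.608, 0.005, -0.005, -0.0, 0.0, -0.0]
[0.854, 0.004, -0.681, -0.0, 0.0, -0.0]
```

View pics/m4.png

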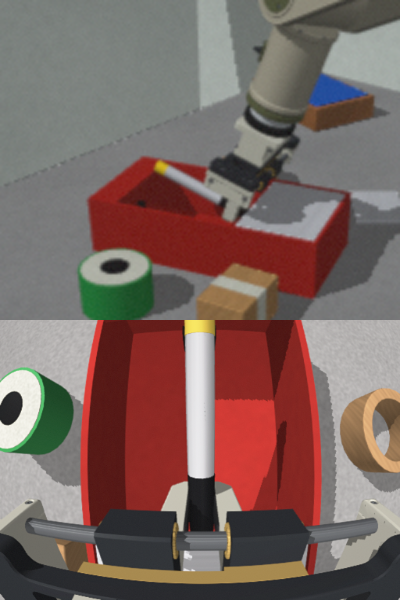

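The side view shows the far yellow end raised above the rim, the bar clear of the far lip and the cover still seated. Next I slide along the bar axis, then go straight up.

Request:
{"method": "arm_command", "body": {
  "increments": [
    [0.08,0,-0.005,0,0,0],
    [0.22,0,-0.007,0,0,0],
    [0.37,0,-0.006,0,0,0],
    [0.52,0,-0.006,0,0,0],
    [0.65,0.003,-0.006,0,0,0]
  ]
}}

```text
t: 8.57
tool_pos: [0.6439, -0.0136, 0.2769]
orientation: [-3.012, -0.452, -0.528]
force: [0.3, -0.2, -2.2]
opening: 0.0167
gripper_force: 50.0
```

Request:
{"method": "arm_command", "body": {
  "increments": [
    [0.04,0,-0.09,0,0,0],
    [0.1,0,-0.25,0,0,0],
    [0.17,0,-0.45,0,0,0],
    [0.22,0,-0.6,0,0,0],
    [0.25,0,-0.68,0,0,0]
  ]
}}

```text
t: 9.2
tool_pos: [0.6429, -0.0142, 0.4246]
orientation: [-3.011, -0.451, -0.534]
force: [-0.1, -0.5, -2.1]
opening: 0.0169
gripper_force: 50.0
```

Request:
{"method": "arm_command", "body": {
  "increments": [
    [0,0,0,0,0,0],
    [0,0,0,0,0,0],
    [0,0,0,0,0,0],
    [0,0,0,0,0,0],
    [0,0,0,0,0,0]
  ]
}}

```text
t: 9.82
tool_pos: [0.6428, -0.0141, 0.4208]
orientation: [-3.011, -0.451, -0.529]
force: [0.2, -0.3, -3.3]
opening: 0.0166
gripper_force: 50.0
```

Run:
```python
from h import *
s=read_state();r=R.from_rotvec(s['orientation'])
g=s['tool_pos']+r.apply([0,0,.167]);print(s['t'],g,g+r.apply([.14,0,0]),g-r.apply([.14,0,0]),np.abs(s['dq']).max(),s['gripper_force'])
o=tray(np.array([.5969,-.0274]),.292,.045,0,.09);print(np.linalg.norm((g-o)[:2]))
a=shot('side','s5')['image'][40:230,130:330];w=shot('top','t5')['image'][60:250,170:370]
cv2.imwrite('pics/m5.png',np.hstack([cv2.resize(q,(400,380),interpolation=cv2.INTER_CUBIC) for q in(a,w)])[:,:,::-1])
```

```text
9.825 [0.69725573 0.00257865 0.26381938] [0.82310312 0.04109494 0.31155753] [ 0.57140835 -0.03593763  0.21608122] 0.004731935506045309 49.984150528907776
0.05973784756633585
```

View pics/m5.png

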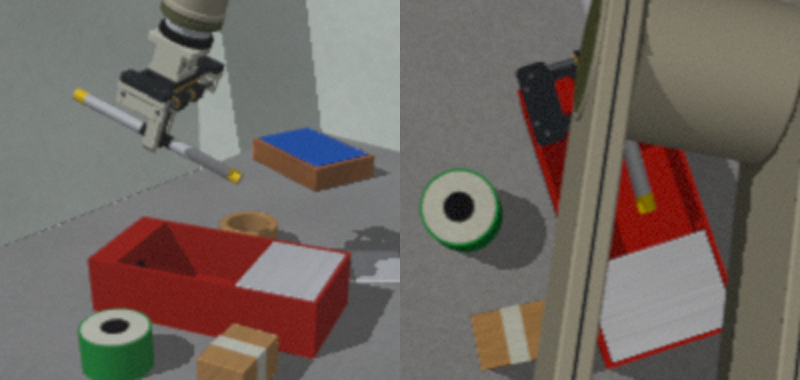

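The spindle is held clear above the tray, the cover is seated and the bystanders have not moved.

```bash
python3 -c "
from plant import *
print(close_job())"
```

```text
the job is handed in; nothing more can be done
None
```

I pressed the cover level, took the spindle out far end first, and handed the job in at about 10 s with it held still, its lower end about 126 mm above the rim; the last pictures show the cover seated and the bystanders in place, but the hand-in gave no verdict.

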